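# Fit a fresh drying cartridge to the lens dry case and reset its reminder dial

### The arm

A 7-joint arm with a two-finger parallel gripper is mounted at the origin on the work surface. World frame = base frame: x ahead of the robot, y to its left, z up, the work surface at z = 0. Lengths are in m, angles in rad, forces in N, time in s.
With the tool pointing down it reaches from about 0.425 to 1.025 m from the base axis. Payload 9.4 kg.
Tool frame: the origin (TCP) lies between the finger pads; the fingertips stand 25 mm ahead of it and the grasp point (between the pads) lies 6 mm ahead of it (ctrl.tip_reach is the distance from the TCP to the fingertips, in m); z points along the fingers, y is the line along which they close (so a half turn about z gives the same grasp; the last joint's range is limited). The gripper opens to 93 mm and grips with 3 to 60 N. Pads are 15 mm wide; open, the fingers measure 128 mm over their backs; the gripper's body (75 mm by 188 mm) begins 65 mm behind the grasp point.
Start: joints at [-1.319, 0.599, -0.003, 1.599, 0.002, 0.943, -0.08], TCP at [0.234, 0.686, 0.244] pointing down, gripper open.
Joint ranges: [-2.57, 2.57], [-0.35, 1.97], [-1.29, 1.29], [0.11, 2.56], [-1.05, 4.19], [0.11, 1.86], [-2.63, 2.63]. Speed limits (rad/s): [2.22, 2.22, 3.01, 3.01, 3.14, 3.14, 3.14].

### API

Orientations are given as a rotation vector (axis times angle).
In Python, from rig import ctrl gives the robot as it stands.
- The arm moves only by the tool play_rows, never from a script. Its argument "commands" is a list of rows, each a list of 2 entries, a list of its own where there are three numbers: the shift along the world's x, y, z in mm, then the turn about the world's z in rad. In form: [[[dx, dy, dz], twist], ...]. A call has 1 to 8 rows; each row is the pose to reach, as a shift and turn from the pose commanded when the call began; what a row does not reach only later rows make up. A row lasts 1/12 s, in which the tool goes at most 41.7 mm and 7.16 degrees, less where a joint would pass 70% of its speed; a pose out of reach is approached as far as the arm can. A call with a gripper value outside its range is refused whole. "hand" is the finger opening in mm, from 0 to 93, set as the call begins (left out, the last holds). The fingers move at their own pace and stop on an object; "grip_force" is the grip in N (left out, the last holds). Time passes only in rows, so rows that repeat a pose let the fingers close. It gives the time, the measured TCP pose, the force, the opening and the grip force at its end, in the units of the state.
- ctrl.state(): the state, without advancing time (a new reading comes with each control period).
- ctrl.grab_frame(name): name is "side" or "top"; returns a dict with "color" (400x640x3 uint8, red, green, blue), "fx", "fy", "cx", "cy" (pixels), "world_to_cam" (4x4, takes a point from world to camera coordinates). Camera axes: x right, y down, z forward; pixel columns grow to the right and rows downward; lengths in m; the calibration is good to about 2 mm. A picture is of the moment at which its call begins. There is no depth.
- ctrl.close_job(): hands the job in; it is judged then, once.
Trained networks look in a picture, given as the dict that the camera call returned (one of the last four; its "shot" number tells which), for a name from the list of things; names that differ only in an ending like _2 or _b are one class to them, and where a whole thing is asked for, a point or a joint stands for the part that bears it (a point fixed in the world has none). Each returns a list of dicts, best first, with "conf" (0 to 1); they miss things now and then, are a little off and sometimes report something else, mostly with a low value. They report only what shows in the picture. A call takes as long as a camera call.
- ctrl.masks_of(thing, picture): "mask" (400x640 bool, what is visible of it) and "box" ([left, top, width, height] in pixels, round what is visible of it).
- ctrl.tip_of(thing, picture): "uv" ([column, row] in pixels: a listed point, or the origin of a listed thing).
The state is a dict: "time_s": time; "qpos": joint angles; "qd": joint speeds; "joint_torque": joint torques, N m; "ee_pos": TCP position; "eef_rot": TCP orientation; "force": force on the tool from outside, world axes, zero at the start; "torque": the same for the moment, N m; "opening": finger opening in m; "grip_force": force on a finger pad.
Only numpy, scipy, OpenCV 4.12 (cv2) and the standard library are available. Lean on these libraries where they do the work, as an engineer would, in place of code of your own. Each camera call takes 0.05 s, during which the arm holds its last target. There are 200 camera calls.

### The job

Take the oblong drying cartridge from the shelf and press it fully home in the recess on top of the lens dry case, so that its body lies flush with the top of the case. Then turn the reminder dial beside the recess back to its zero stop. Leave the square cartridge and the other things on the shelf where they are.

Things in the scene. Friction and masses are not known exactly. Their poses are not given: they have to be found in the camera images.
- cartridge_center (a point): Oblong grey plastic drying cartridge, loose, 0.13 to 0.25 kg: body 110 (x) x 70 (y) x 28 mm high, with a centred upright grip rib on top, 66 (x) x 14 (y) x 32 mm high. This point is on its vertical axis, 30 mm above its underside: 2 mm above the body's top face, 30 mm below the rib's top. x along its length and the rib, z up. It fits the recess either way round.
- dry_case: Fixed low lens dry case, 190 (x) x 330 (y) x 116 mm high, clear empty lower part, white head unit with a flat top on it; the recess is in the top's +y half, the dial in its -y half. Origin at the centre of its underside.
- recess_mouth (a point): Centre of the mouth of the rectangular recess in the dry case's top, level with that top, 116 mm above the shelf. Recess 115 (x) x 75 (y) mm, small bevel at the rim. x along its length, z up. At the start its floor is 20 mm below the top, so that a cartridge laid in it stands 8 mm proud until pressed. The dial's axis is 170 mm from here towards -y.
- seat (a joint): Steel seat plate that is the recess's floor: m pushed down. 0 at the start (floor 20 mm deep), 0.008 at its hard stop, where the oblong cartridge's body is flush. Stiff: pushing the cartridge down with about 10 N moves it, the cartridge's weight does not; it stays down when let go.
- dial_grip (a point): Black reminder dial on the case's top: disc 72 mm across with an upright grip bar 66 long x 14 wide, spanning 11 to 43 mm above the case top. This point is on its vertical axis, 27 mm above the case top (mid bar). The point turns with the dial: x along the bar to the white pointer mark, z up. At zero x is parallel to the recess's x, pointer at the small steel stop block.
- dial (a joint): Dial angle in rad: 0 at the zero stop (it cannot go below), growing as the dial is turned clockwise seen from above; so it goes back to zero counter-clockwise. Stays where left; friction about 0.06 N m. Starts between 0.7 and 1.4.
- square_cartridge_center (a point): Square grey plastic cartridge for another case, 85 x 85 x 28 mm with the same grip rib; loose bystander. Point on its axis 30 mm above its underside.
- lens: Black prime lens standing upright, loose bystander, 68 mm across, 72 mm high; origin at the centre of its underside. (Another lens, lying in the clip of a fixed clear stand 135 mm high, is beyond the cartridges at the far right.)
- rear_cap: Grey plastic rear cap, loose bystander, 64 mm across, 14 mm high; origin at the centre of its underside.
- uv_filter: Glass UV filter in an aluminium ring, loose bystander, 72 mm across, 8 mm high; origin at the centre of its underside.
- shoe_cover: Small steel hot-shoe cover, loose bystander, 22 x 20 x 8 mm; origin at the centre of its underside.
- cleaner: Small bottle of lens cleaner, loose bystander, 48 mm across, 130 mm high; origin at the centre of its underside.

How it is judged:
By the outcome, as a careful person would: the job done as asked, in the order asked, and still so for the second after the job is handed in, with the robot touching nothing.
It also fails if it takes over 53 s, if anything falls off the work surface, if the arm or the gripper's body presses on something with over 40 N, if the wrist force passes 120 N, or if a joint passes its speed limit or range.

## Working session

There is one attempt and no reset: what is moved stays moved. The work goes in short steps, Python scripts to look and compute and a tool call to move; the robot and the scene stay as the last step left them, time stands still between calls to the robot, and variables do not carry over. Pictures are saved under pics/ and viewed, at most 10 in all, crops included, and the job is handed in when it is done.

Besides the shell and the picture viewer there is one more tool, called as a command line: name --argument value ..., lists and objects as JSON in quotes. play_rows: Moves the arm, as the interface text tells. Its arguments: {"type":"object","properties":{"commands":{"type":"array","items":{"type":"array"}},"hand":{"type":"number"},"grip_force":{"type":"number"}},"required":["commands"]}

```bash
mkdir -p pics; ls
cat > h.py <<'E'
import numpy as np,cv2
from rig import ctrl
def ray(p,uv):
    W=np.array(p["world_to_cam"]);R,t=W[:3,:3],W[:3,3]
    d=R.T@np.array([(uv[0]-p["cx"])/p["fx"],(uv[1]-p["cy"])/p["fy"],1.]);return -R.T@t,d/np.linalg.norm(d)
def atz(p,uv,z):
    o,d=ray(p,uv);return o+d*(z-o[2])/d[2]
def tri(a,ua,b,ub):
    o1,d1=ray(a,ua);o2,d2=ray(b,ub)
    s=np.linalg.lstsq(np.c_[d1,-d2],o2-o1,rcond=None)[0]
    x,y=o1+s[0]*d1,o2+s[1]*d2;return (x+y)/2,np.linalg.norm(x-y)
def proj(p,X):
    c=np.array(p["world_to_cam"])@np.r_[X,1];return [p["fx"]*c[0]/c[2]+p["cx"],p["fy"]*c[1]/c[2]+p["cy"]]
def save(p,n):cv2.imwrite("pics/"+n+".png",p["color"][:,:,::-1])
E
python3 - <<'E'
from h import *
np.set_printoptions(precision=4,suppress=True)
S=ctrl.grab_frame("side");T=ctrl.grab_frame("top");save(S,"s0");save(T,"t0")
for p in (S,T):print(ray(p,(p["cx"],p["cy"])))
for n in ["cartridge_center","recess_mouth","dial_grip","square_cartridge_center","lens","cleaner","dry_case"]:
    a=ctrl.tip_of(n,S)[:2];b=ctrl.tip_of(n,T)[:2]
    print(n,[(x["uv"],round(x["conf"],2)) for x in a],[(x["uv"],round(x["conf"],2)) for x in b])
    if a and b:print("   ",tri(S,a[0]["uv"],T,b[0]["uv"]))
print(ctrl.state())
E
```

```text
pics
(array([ 0.088 , -1.0017,  1.0785]), array([ 0.2883,  0.7104, -0.6421]))
(array([0.3623, 0.0999, 1.1457]), array([ 0.1577,  0.0109, -0.9874]))
cartridge_center [([384.4, 317.5], 0.79)] []
recess_mouth [([297.9, 169.8], 0.68)] [([280.4, 194.1], 0.89)]
    (array([0.5308, 0.211 , 0.1223]), np.float64(0.007119957553437849))
dial_grip [([298.4, 196.8], 0.9)] [([336.2, 216.2], 0.68), ([372.6, 253.5], 0.63)]
    (array([0.4714, 0.0564, 0.142 ]), np.float64(0.004636200345802154))
square_cartridge_center [([333.7, 274.9], 0.74), ([405.8, 249.1], 0.23)] [([415.3, 222.4], 0.67)]
    (array([ 0.4753, -0.1848,  0.0332]), np.float64(0.006773293055690296))
lens [([417.3, 274.1], 0.72), ([402.8, 250.1], 0.62)] [([399.9, 145.2], 0.81)]
    (array([ 0.767 , -0.1774, -0.11  ]), np.float64(0.027577589104079793))
cleaner [([244.6, 153.7], 0.88), ([383.5, 322.2], 0.42)] [([168.0, 230.4], 0.79), ([398.5, 144.3], 0.52)]
    (array([ 0.4345,  0.5692, -0.0128]), np.float64(0.0036532093616262287))
dry_case [([298.5, 210.8], 0.66), ([417.4, 275.3], 0.25)] [([306.7, 212.3], 0.78), ([376.6, 254.3], 0.17)]
    (array([0.4981, 0.1403, 0.0067]), np.float64(0.00145344172826996))
{'time_s': 0.8, 'qpos': array([-1.3187,  0.5993, -0.0025,  1.5994,  0.0018,  0.9429, -0.0798]), 'qd': array([ 0.0019,  0.0003,  0.0014,  0.0001, -0.0003,  0.0015, -0.    ]), 'joint_torque': array([  0.0011, -76.4755,   1.4965, -25.2692,  -0.0524,   0.0106,
         0.0001]), 'ee_pos': array([0.2341, 0.6861, 0.2436]), 'eef_rot': array([ 0.514 ,  3.0992, -0.    ]), 'force': array([ 0.423 , -0.2538,  0.5086]), 'torque': array([0.001 , 0.0105, 0.0625]), 'grip_force': 0.0, 'opening': 0.0928598549503916}
```

View pics/t0.png

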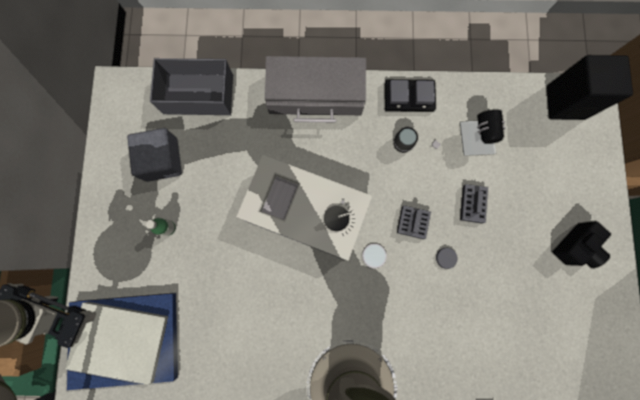

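View pics/s0.png

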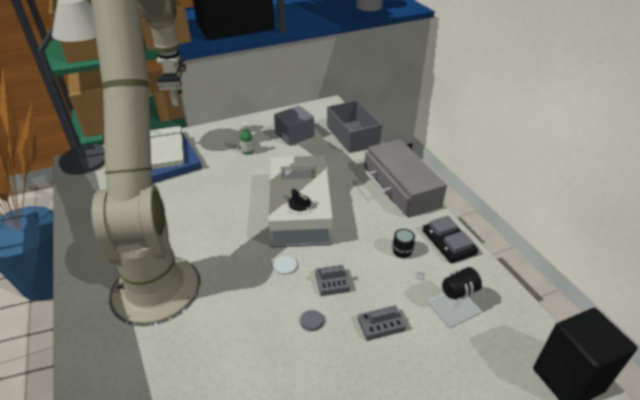

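The top view shows the square cartridge at (415,221), the oblong one at (475,203), the recess at (280,196) and the dial at (338,216). In the side view the oblong is at (382,321). Next I'll fit poses to the masks from both views.

```bash
cat > fit.py <<'E'
from h import *
from scipy.optimize import minimize
def box(lx,ly,z0,z1):return np.array([[a*lx/2,b*ly/2,z] for a in(-1,1) for b in(-1,1) for z in(z0,z1)])
def sil(p,parts,q):
    m=np.zeros((1600,2560),np.uint8);c,s=np.cos(q[2]),np.sin(q[2])
    for P in parts:
        X=np.c_[P[:,0]*c-P[:,1]*s+q[0],P[:,0]*s+P[:,1]*c+q[1],P[:,2]]
        uv=np.array([proj(p,x) for x in X])*4+1.5
        cv2.fillConvexPoly(m,cv2.convexHull(uv.round().astype(np.int32)),1)
    return cv2.resize(m.astype(np.float32),(640,400),interpolation=cv2.INTER_AREA)
def fit(views,parts,q0):
    def f(q):
        e=0
        for p,m in views:
            s=sil(p,parts,q);e+=1-np.minimum(s,m).sum()/np.maximum(s,m).sum()
        return e
    q0=np.array(q0,float)
    best=None
    for dy in(-.25,0,.25):
        q=q0+[0,0,dy]
        sx=np.vstack([q,q+[.02,0,0],q+[0,.02,0],q+[0,0,.2]])
        r=minimize(f,q,method="Nelder-Mead",options=dict(initial_simplex=sx,xatol=2e-4,fatol=1e-4))
        if best is None or r.fun<best.fun:best=r
    return best.x,best.fun
OB=[box(.110,.070,0,.028),box(.066,.014,.028,.060)]
SQ=[box(.085,.085,0,.028),box(.066,.014,.028,.060)]
CASE=[box(.19,.33,0,.116)]
E
python3 - <<'E'
from fit import *
np.set_printoptions(precision=4,suppress=True)
S=ctrl.grab_frame("side");T=ctrl.grab_frame("top")
def ms(n):
    return [[d for d in ctrl.masks_of(n,p)] for p in(S,T)]
for n in["cartridge_center","square_cartridge_center","dry_case","dial_grip"]:
    print(n)
    M=ms(n)
    for L in M:print([(d["box"],round(d["conf"],2),int(d["mask"].sum())) for d in L])
    np.savez("m_%s.npz"%n,s=np.array([d["mask"] for d in M[0]]),t=np.array([d["mask"] for d in M[1]]))
print("obl",atz(T,(475,203),.03),atz(S,(382,321),.03),"sq",atz(T,(415,221),.03),atz(S,(333,279),.03))
print("rec",atz(T,(280,196),.116),"dial",atz(T,(338,216),.14),atz(S,(299,200),.14))
import pickle;pickle.dump((S,T),open("p0.pkl","wb"))
big=cv2.resize(T["color"][150:275,230:390,::-1],(800,600*125//120),interpolation=cv2.INTER_CUBIC)
cv2.imwrite("pics/t0c.png",cv2.resize(T["color"][150:270,230:390,::-1],(800,600),interpolation=cv2.INTER_CUBIC))
E
```

```text
cartridge_center
[([359.8, 305.3, 46.1, 33.3], 0.59, 1217)]
[([460.1, 182.4, 32.7, 37.9], 0.8, 988)]
square_cartridge_center
[([315.8, 261.2, 35.1, 33.4], 0.96, 856)]
[([397.2, 205.9, 35.8, 34.9], 0.69, 839), ([237.8, 157.9, 134.2, 99.5], 0.28, 8194)]
dry_case
[([271.0, 155.4, 59.5, 94.0], 0.86, 5384)]
[([238.5, 159.4, 129.9, 97.4], 0.69, 8152)]
dial_grip
[([288.7, 188.2, 23.3, 24.3], 0.7, 375)]
[([323.5, 205.0, 28.6, 27.3], 0.59, 538)]
obl [ 0.5342 -0.3643  0.03  ] [ 0.53   -0.3754  0.03  ] sq [ 0.4764 -0.1838  0.03  ] [ 0.4717 -0.1957  0.03  ]
rec [0.5299 0.2118 0.116 ] dial [0.4745 0.0509 0.14  ] [0.466 0.044 0.14 ]
```

View pics/t0c.png

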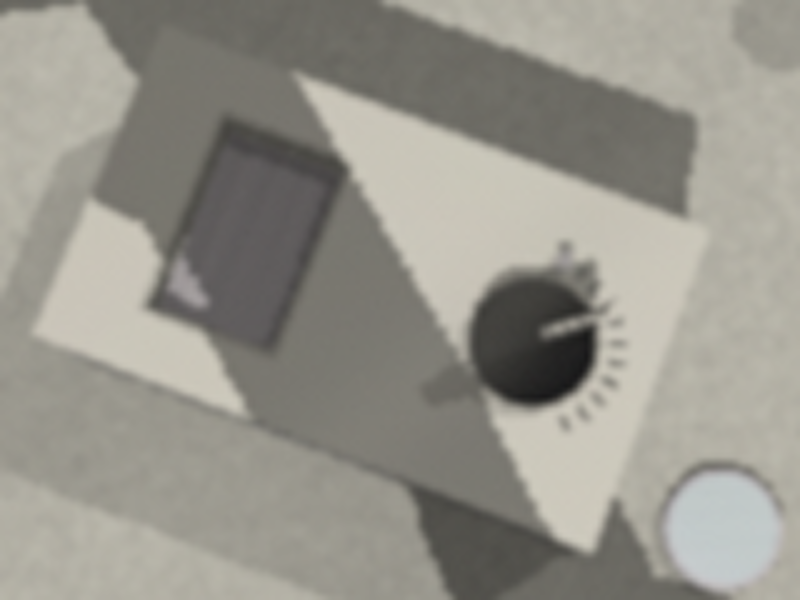

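The crop shows the recess corners at about (225,117), (348,165), (272,352) and (150,307). The case-top corners are (160,22), (708,232), (590,552) and (35,335), and the dial pointer runs from (545,330) to (608,308).

Run:
```python
from fit import *
import pickle
np.set_printoptions(precision=4,suppress=True)
S,T=pickle.load(open("p0.pkl","rb"))
W=lambda x,y,z:atz(T,(230+(x+.5)/5-.5,150+(y+.5)/5-.5),z)
R=np.array([W(*c,.116) for c in[(225,117),(348,165),(272,352),(150,307)]])
C=np.array([W(*c,.116) for c in[(160,22),(708,232),(590,552),(35,335)]])
for n,X in(("rec",R),("case",C)):
    e=[X[(i+1)%4]-X[i] for i in range(4)]
    print(n,X.mean(0),[np.linalg.norm(v) for v in e],"yaw of x:",[np.arctan2(v[1],v[0]) for v in(-e[1],e[3])],[np.arctan2(v[1],v[0])+np.pi/2 for v in(e[0],-e[2])])
p=W(608,308,.143)-W(545,330,.143);print("pointer yaw",np.arctan2(p[1],p[0]),"disc c",W(533,340,.127))
def go(n,parts,q,useS=True):
    d=np.load("m_%s.npz"%n);v=[(S,d["s"][0].astype(np.float32)),(T,d["t"][0].astype(np.float32))]
    print(n,fit(v,parts,q),"S",fit(v[:1],parts,q),"T",fit(v[1:],parts,q))
go("cartridge_center",OB,[.532,-.37,0.])
go("square_cartridge_center",SQ,[.475,-.19,-.2])
go("dry_case",CASE,[.5,.14,-.35])
d=np.load("m_dial_grip.npz")
for n,p in(("s",S),("t",T)):
    v,u=np.nonzero(d[n][0]);print("dial",n,u.mean(),v.mean(),atz(p,(u.mean(),v.mean()),.127))
def crop(p,c,f):
    u,v,w,h=c;return cv2.resize(p["color"][v:v+h,u:u+w,::-1],(w*f,h*f),interpolation=cv2.INTER_CUBIC)
a=crop(T,(450,175,50,55),8);b=crop(S,(350,295,65,55),6)
c=crop(S,(265,150,70,100),6)
im=np.zeros((600,820,3),np.uint8);im[:440,:400]=a[:440];im[:330,400:790]=b;
cv2.imwrite("pics/ob.png",im[:,:800])
```

```text
rec [0.5285 0.2135 0.116 ] [np.float64(0.07471901938209556), np.float64(0.11280434763469997), np.float64(0.07240555417414475), np.float64(0.11469289178882483)] yaw of x: [np.float64(-0.3526431523328824), np.float64(-0.33234913621931667)] [np.float64(-0.35788977211951956), np.float64(-0.33229929706128947)]
case [0.5031 0.1446 0.116 ] [np.float64(0.33077283662377427), np.float64(0.18818767065750316), np.float64(0.32709899874335113), np.float64(0.18986696071706782)] yaw of x: [np.float64(-0.3481420704569113), np.float64(-0.32882095708328163)] [np.float64(-0.3540498013342659), np.float64(-0.3490905710701977)]
pointer yaw -1.213961565170853 disc c [0.4715 0.0551 0.127 ]
cartridge_center (array([ 0.5344, -0.3677, -0.1291]), np.float64(0.09952330589294434)) S (array([ 0.5335, -0.3681, -0.1277]), np.float64(0.043501853942871094)) T (array([ 0.5357, -0.3675, -0.1184]), np.float64(0.042136192321777344))
square_cartridge_center (array([ 0.4748, -0.1841, -0.2195]), np.float64(0.1358405351638794)) S (array([ 0.4744, -0.1849, -0.2421]), np.float64(0.06185215711593628)) T (array([ 0.4752, -0.1845, -0.2106]), np.float64(0.06878083944320679))
dry_case (array([ 0.504 ,  0.1421, -0.3481]), np.float64(0.0400010347366333)) S (array([ 0.5052,  0.1435, -0.353 ]), np.float64(0.021547317504882812)) T (array([ 0.504 ,  0.1424, -0.3498]), np.float64(0.0180131196975708))
dial s 298.944 200.51733333333334 [0.4702 0.0562 0.127 ]
dial t 336.59665427509293 217.6914498141264 [0.4713 0.054  0.127 ]
```

View pics/ob.png

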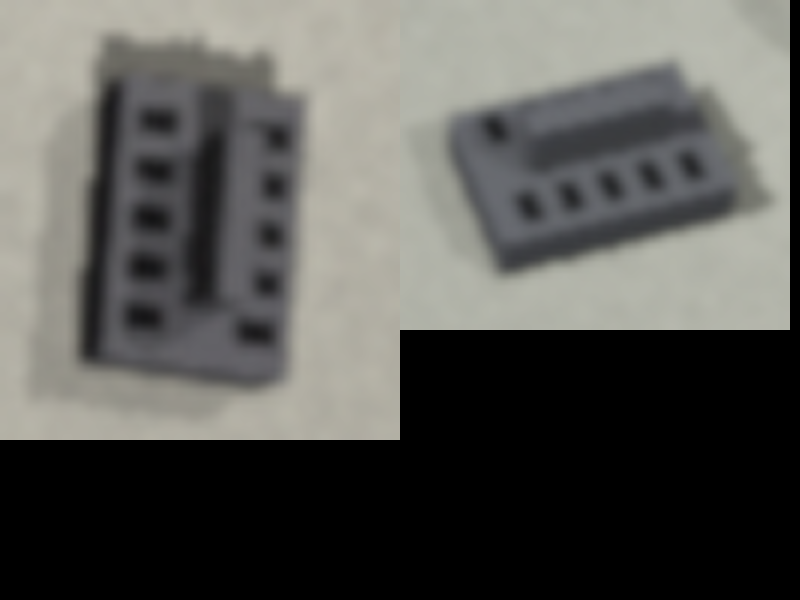

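The fits agree with each other. The oblong cartridge is at (0.534,-0.368) with yaw -0.125, the recess at (0.529,0.213) with yaw -0.348, and the dial at (0.471,0.0535) with pointer yaw -1.214, which is an angle of about 0.87. The measured sizes and the 170 mm spacing also check out, so I'll move to the cartridge.

play_rows --commands '[[[26,-28,0],0.02],[[52,-56,0],0.05],[[78,-84,0],0.07],[[104,-112,0],0.1],[[130,-140,0],0.12],[[156,-168,0],0.15],[[182,-196,0],0.18],[[208,-224,0],0.204]]' --hand 93

```text
time_s: 1.97
ee_pos: [0.4432, 0.4607, 0.2438]
eef_rot: [0.193, 3.135, 0.0]
force: [0.4, 0.7, -1.1]
opening: 0.0926
grip_force: 0.0
```

play_rows --commands '[[[11,-38,0],0],[[22,-76,0],0],[[33,-114,0],0],[[44,-152,0],0],[[55,-190,0],0],[[66,-228,0],0],[[77,-266,0],0],[[88,-304,0],0]]'

```text
time_s: 2.63
ee_pos: [0.5305, 0.1563, 0.2439]
eef_rot: [0.196, 3.135, 0.0]
force: [1.6, -0.2, -0.8]
opening: 0.0929
grip_force: 0.0
```

play_rows --commands '[[[0,-39,0],0],[[0,-78,0],0],[[0,-117,0],0],[[0,-156,0],0],[[0,-195,0],0],[[0,-234,0],0],[[0,-273,0],0],[[0,-312,0],0]]'

```text
time_s: 3.3
ee_pos: [0.5299, -0.1558, 0.2439]
eef_rot: [0.196, 3.135, -0.0]
force: [0.9, 0.5, 0.1]
opening: 0.0928
grip_force: 0.0
```

play_rows --commands '[[[1,-38,-10],0],[[2,-76,-30],0],[[3,-114,-50],0],[[4,-152,-60],0],[[4,-190,-60],0],[[4,-214,-60],0],[[4,-214,-60],0],[[4,-214,-60],0]]'

```text
time_s: 3.97
ee_pos: [0.5335, -0.3694, 0.1832]
eef_rot: [-0.201, -3.135, 0.0]
force: [-0.5, 0.3, -0.3]
opening: 0.0926
grip_force: 0.0
```

play_rows --commands '[[[0,1,-30],0],[[0,1,-60],0],[[0,1,-85],0],[[0,1,-105],0],[[0,1,-115],0],[[0,1,-122],0],[[0,1,-125],0],[[0,1,-125],0]]'

```text
time_s: 4.63
ee_pos: [0.5345, -0.3663, 0.0589]
eef_rot: [0.195, 3.135, 0.0]
force: [0.4, 0.1, -0.4]
opening: 0.093
grip_force: 0.0
```

Run:
```python
from h import *
S=ctrl.grab_frame("side");T=ctrl.grab_frame("top")
s=ctrl.state();print(s["ee_pos"],s["force"])
f=lambda p,u,v:cv2.resize(p["color"][v:v+90,u:u+100,::-1],(400,360),interpolation=cv2.INTER_CUBIC)
cv2.imwrite("pics/g.png",np.hstack([f(T,430,160),f(S,330,270)]))
```

```text
[ 0.53469797 -0.36692893  0.05970653] [ 0.38526001  0.09569574 -0.38520733]
```

View pics/g.png

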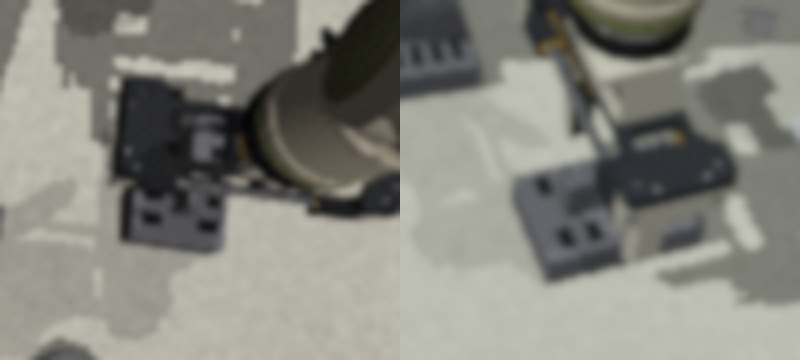

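The gripper straddles the rib, with the rib visible between the fingers. I'll close and lift.

play_rows --commands '[[[0,0,0],0],[[0,0,0],0],[[0,0,0],0],[[0,0,0],0],[[0,0,0],0],[[0,0,0],0],[[0,0,0],0],[[0,0,0],0]]' --hand 0 --grip_force 40

```text
time_s: 5.4
ee_pos: [0.5341, -0.3668, 0.0586]
eef_rot: [-0.196, -3.135, -0.0]
force: [-0.1, -0.3, 0.4]
opening: 0.0442
grip_force: 0.0
```

play_rows --commands '[[[0,0,10],0],[[0,0,30],0],[[0,0,60],0],[[0,0,95],0],[[0,0,130],0],[[0,0,165],0],[[0,0,180],0],[[0,0,180],0]]'

```text
time_s: 6.07
ee_pos: [0.5356, -0.3679, 0.244]
eef_rot: [0.196, 3.129, -0.005]
force: [-0.4, -0.4, -0.3]
opening: 0.0005
grip_force: 0.0
```

The fingers were still closing when I lifted, so they came up empty. I'll reopen and check that the cartridge hasn't moved.

play_rows --commands '[[[0,0,0],0],[[0,0,0],0],[[0,0,0],0],[[0,0,0],0],[[0,0,0],0],[[0,0,0],0],[[0,0,0],0],[[0,0,0],0]]' --hand 60

```text
time_s: 6.73
ee_pos: [0.534, -0.3668, 0.2383]
eef_rot: [-0.196, -3.135, -0.0]
force: [0.7, 0.4, -1.3]
opening: 0.0489
grip_force: 0.0
```

Run:
```python
from fit import *
S=ctrl.grab_frame("side");T=ctrl.grab_frame("top");save(S,"s1")
s=ctrl.state();print(s["ee_pos"],s["eef_rot"],s["opening"])
a=ctrl.masks_of("cartridge_center",S);b=ctrl.masks_of("cartridge_center",T)
print([(d["box"],d["conf"]) for d in a],[(d["box"],d["conf"]) for d in b])
d=np.load("m_cartridge_center.npz")
if a:
    print(fit([(S,a[0]["mask"].astype(np.float32))],OB,[.534,-.367,-.125]))
    m=d["s"][0];print("iou",(m&a[0]["mask"]).sum()/(m|a[0]["mask"]).sum())
f=lambda p,u,v:cv2.resize(p["color"][v:v+90,u:u+100,::-1],(400,360),interpolation=cv2.INTER_CUBIC)
cv2.imwrite("pics/g1.png",np.hstack([f(T,430,160),f(S,330,270)]))
```

```text
[ 0.53409462 -0.36684924  0.23852199] [-1.95868763e-01 -3.13539131e+00 -6.07774336e-05] 0.05664767450442636
[([360.2, 308.2, 44.8, 31.3], 0.91)] [([460.6, 186.7, 29.5, 36.6], 0.59)]
(array([ 0.53429668, -0.36852983, -0.1278393 ]), np.float64(0.045663654804229736))
iou 0.9619741100323624
```

View pics/g1.png

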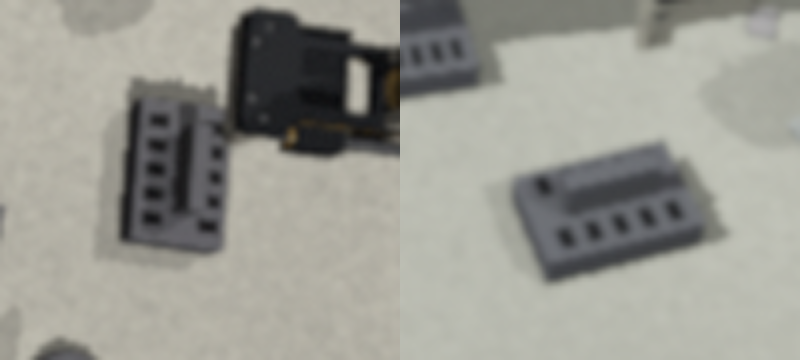

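The cartridge hasn't moved, so I'll descend again and give the fingers time to close.

play_rows --commands '[[[0,-1,-40],0],[[0,-1,-80],0],[[0,-1,-115],0],[[0,-1,-145],0],[[0,-1,-165],0],[[0,-1,-175],0],[[0,-1,-180],0],[[0,-1,-180],0]]'

```text
time_s: 7.6
ee_pos: [0.5341, -0.3678, 0.0582]
eef_rot: [-0.196, -3.135, -0.001]
force: [0.5, 1.0, -0.5]
opening: 0.06
grip_force: 0.0
```

play_rows --commands '[[[0,0,0],0],[[0,0,0],0],[[0,0,0],0],[[0,0,0],0],[[0,0,0],0],[[0,0,0],0],[[0,0,0],0],[[0,0,0],0]]' --hand 0 --grip_force 40

```text
time_s: 8.27
ee_pos: [0.5342, -0.3678, 0.0588]
eef_rot: [0.196, 3.135, -0.0]
force: [-0.5, 1.1, 1.1]
opening: 0.014
grip_force: 40.0
```

play_rows --commands '[[[0,0,0],0],[[0,0,0],0],[[0,0,0],0],[[0,0,0],0],[[0,0,0],0]]'

```text
time_s: 8.68
ee_pos: [0.5342, -0.3678, 0.0588]
eef_rot: [0.196, 3.135, -0.0]
force: [-0.7, 2.0, 6.1]
opening: 0.0135
grip_force: 40.0
```

play_rows --commands '[[[0,0,8],0],[[0,0,25],0],[[0,0,55],0],[[0,0,90],0],[[0,0,125],0],[[0,0,160],0],[[0,0,185],0],[[0,0,185],0]]'

```text
time_s: 9.35
ee_pos: [0.5358, -0.3693, 0.2496]
eef_rot: [0.196, 3.128, -0.006]
force: [1.0, 0.8, -1.7]
opening: 0.0138
grip_force: 40.0
```

play_rows --commands '[[[0,20,0],0],[[0,55,0],0],[[0,92,0],-0.03],[[0,130,0],-0.06],[[0,168,0],-0.09],[[0,206,0],-0.12],[[0,244,0],-0.15],[[0,282,0],-0.18]]'

```text
time_s: 10.02
ee_pos: [0.5332, -0.0842, 0.243]
eef_rot: [-0.479, -3.104, 0.0]
force: [0.3, 0.5, -1.9]
opening: 0.0135
grip_force: 40.0
```

play_rows --commands '[[[-1,38,0],-0.02],[[-2,76,0],-0.043],[[-3,114,0],-0.043],[[-4,152,0],-0.043],[[-5,190,0],-0.043],[[-5,228,0],-0.043],[[-5,262,0],-0.043],[[-5,285,0],-0.043]]'

```text
time_s: 10.68
ee_pos: [0.5281, 0.203, 0.2429]
eef_rot: [-0.539, -3.094, -0.001]
force: [0.7, 0.5, -1.4]
opening: 0.0135
grip_force: 40.0
```

play_rows --commands '[[[0,14,0],0],[[0,14,0],0],[[0,14,-20],0],[[0,14,-30],0],[[0,14,-30],0],[[0,14,-30],0]]'

```text
time_s: 11.18
ee_pos: [0.5289, 0.2115, 0.213]
eef_rot: [-0.546, -3.092, 0.003]
force: [0.4, -0.0, -1.8]
opening: 0.0139
grip_force: 40.0
```

Run:
```python
from fit import *
np.set_printoptions(precision=4,suppress=True)
S=ctrl.grab_frame("side");T=ctrl.grab_frame("top")
s=ctrl.state();print(s["ee_pos"],s["eef_rot"],s["opening"],s["force"])
a=ctrl.masks_of("cartridge_center",S);b=ctrl.masks_of("cartridge_center",T)
print([(d["box"],d["conf"]) for d in a],[(d["box"],d["conf"]) for d in b])
for n,p in(("S",S),("T",T)):print(n,[(x["uv"],x["conf"]) for x in ctrl.tip_of("cartridge_center",p)],proj(p,[s["ee_pos"][0],s["ee_pos"][1],s["ee_pos"][2]-.028]))
f=lambda p,u,v:cv2.resize(p["color"][v:v+120,u:u+100,::-1],(400,480),interpolation=cv2.INTER_CUBIC)
cv2.imwrite("pics/g2.png",np.hstack([f(T,220,140),f(S,260,90)]))
```

```text
[0.5295 0.2123 0.214 ] [ 0.5455  3.0935 -0.0001] 0.013800881137554996 [-0.6134 -0.3395 -1.7944]
[([282.5, 148.3, 35.0, 19.4], 0.68)] [([393.5, 125.4, 22.9, 28.5], 0.16)]
S [([299.9, 158.5], 0.65)] [np.float64(297.79713239188095), np.float64(153.77479848701512)]
T [] [np.float64(277.02556572138656), np.float64(191.7770445390346)]
```

View pics/g2.png

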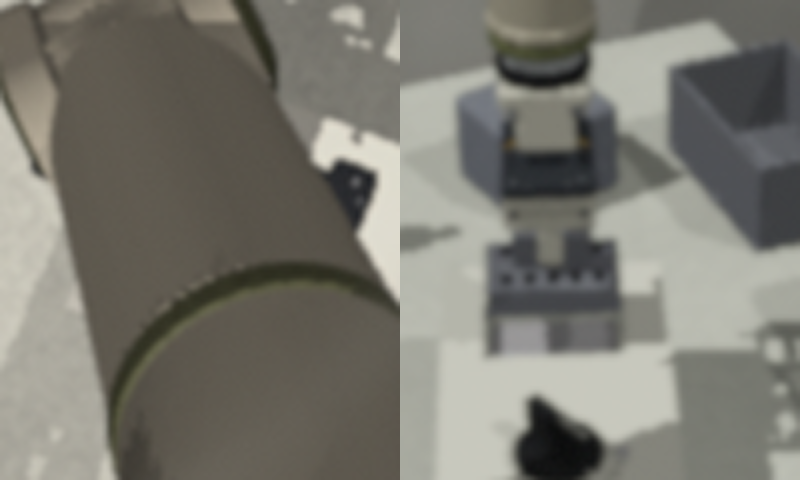

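The side view shows the cartridge held level above the recess. Its body spans u of about 281–315.5 and the recess about 282–315. I'll check the offset by projection.

Run:
```python
from fit import *
S=ctrl.grab_frame("side")
m=ctrl.masks_of("cartridge_center",S)[0]["mask"]
v,u=np.nonzero(m);print("mask",u.min(),u.max(),v.min(),v.max(),len(u))
x,y,z=ctrl.state()["ee_pos"];h=z-.0588;print(x,y,z)
B=[box(.110,.070,h,h+.028),box(.066,.014,h+.028,h+.060)]
def e(q,w=False):
    # compare in body rows only via front/bottom/side edges: body silhouette below rib
    s=sil(S,B,[q[0],q[1],-.348]);
    bs=sil(S,B[:1],[q[0],q[1],-.348]);
    return s
s=e((x,y))>.5;vv,uu=np.nonzero(s);print("model",uu.min(),uu.max(),vv.min(),vv.max(),s.sum())
for r in range(152,170,2):
    a=np.nonzero(m[r])[0];b=np.nonzero(s[r])[0];print(r,a[[0,-1]] if len(a) else a,b[[0,-1]] if len(b) else b)
for c in range(284,316,5):
    a=np.nonzero(m[:,c])[0];b=np.nonzero(s[:,c])[0];print("col",c,a[[0,-1]] if len(a) else a,b[[0,-1]] if len(b) else b)
# px per m
p0=proj(S,[x,y,z]);c,t=np.cos(-.348),np.sin(-.348)
print("d/dx",np.array(proj(S,[x+.01*c,y+.01*t,z]))-p0,"d/dy",np.array(proj(S,[x-.01*t,y+.01*c,z]))-p0)
# recess far-edge & side via model
for a,b in[(-1,-1),(1,-1),(-1,1),(1,1)]:
    X=[.529+c*a*.0575-t*b*.0375,.213+t*a*.0575+c*b*.0375,.116];print("rec",a,b,np.round(proj(S,X),1))
g=cv2.resize(S["color"][135:190,265:335,::-1],(770,605),interpolation=cv2.INTER_CUBIC)[:600]
cv2.imwrite("pics/g3.png",g)
```

```text
mask 282 315 147 168 597
0.5292444095784468 0.21315787878206183 0.21401383041665092
model 281 315 145 168 727
152 [282 314] [281 314]
154 [282 314] [281 314]
156 [282 314] [281 314]
158 [282 315] [281 314]
160 [282 315] [281 314]
162 [282 315] [281 314]
164 [282 315] [282 315]
166 [282 313] [282 315]
168 [284 285] [282 290]
col 284 [150 168] [149 168]
col 289 [148 167] [146 168]
col 294 [150 167] [146 167]
col 299 [156 167] [145 167]
col 304 [147 167] [145 167]
col 309 [149 167] [148 167]
col 314 [151 165] [149 166]
d/dx [ 3.0899191  -0.11946001] d/dy [-0.07260321 -1.71882833]
rec -1 -1 [281.2 178.4]
rec 1 -1 [315.9 177. ]
rec -1 1 [281.2 165. ]
rec 1 1 [314.8 163.7]
```

View pics/g3.png

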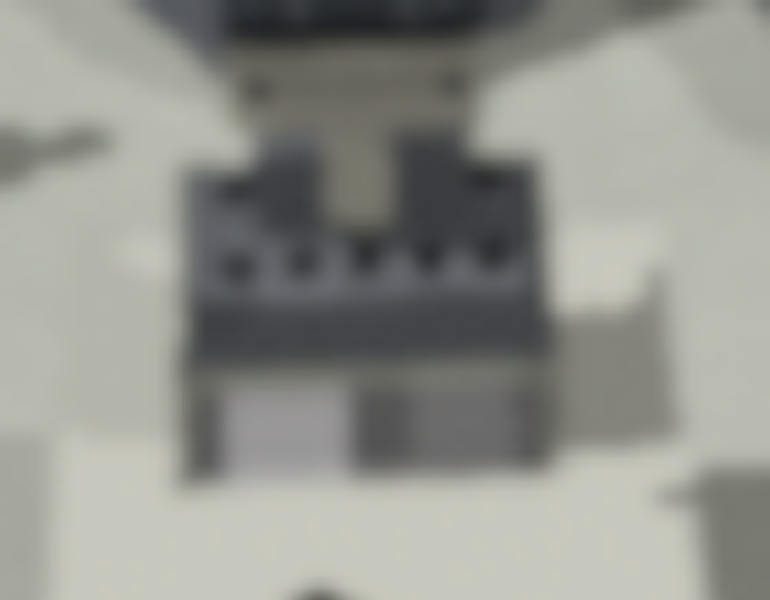

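The cartridge and recess line up within about 1 mm: both are centred at u≈298, and the near edge of the recess is at row ≈178, as predicted. I'll lower it in.

play_rows --commands '[[[0,0,-15],0],[[0,0,-28],0],[[0,0,-36],0],[[0,0,-40],0],[[0,0,-43],0],[[0,0,-46],0],[[0,0,-48],0],[[0,0,-48],0]]'

```text
time_s: 12.25
ee_pos: [0.5291, 0.2132, 0.1656]
eef_rot: [0.544, 3.094, 0.0]
force: [0.2, 0.4, -1.6]
opening: 0.0138
grip_force: 40.0
```

play_rows --commands '[[[0,0,-3],0],[[0,0,-5],0],[[0,0,-7],0],[[0,0,-9],0],[[0,0,-10],0],[[0,0,-11],0],[[0,0,-12],0],[[0,0,-12],0]]'

```text
time_s: 12.92
ee_pos: [0.529, 0.2131, 0.1538]
eef_rot: [0.544, 3.094, -0.0]
force: [-0.8, -0.4, 2.7]
opening: 0.0139
grip_force: 40.0
```

Contact at about z = 0.154, as predicted. Next I press.

play_rows --commands '[[[0,0,-1],0],[[0,0,-2],0],[[0,0,-3],0],[[0,0,-4],0],[[0,0,-5],0],[[0,0,-6],0],[[0,0,-7],0],[[0,0,-7],0]]'

```text
time_s: 13.58
ee_pos: [0.5291, 0.2131, 0.1468]
eef_rot: [0.544, 3.094, 0.0]
force: [-1.3, -0.0, 3.4]
opening: 0.0136
grip_force: 40.0
```

play_rows --commands '[[[0,0,-1],0],[[0,0,-1],0],[[0,0,-2],0],[[0,0,-2],0],[[0,0,-3],0],[[0,0,-3],0]]'

```text
time_s: 14.08
ee_pos: [0.5292, 0.2131, 0.1464]
eef_rot: [0.544, 3.093, 0.001]
force: [-9.1, -2.7, 35.1]
opening: 0.0138
grip_force: 40.0
```

It has hit the hard stop: 35 N at z = 0.1464, with the underside about 88 mm up, which is flush. I'll relax and release.

play_rows --commands '[[[0,0,1],0],[[0,0,3],0],[[0,0,3],0]]'

```text
time_s: 14.33
ee_pos: [0.5294, 0.2133, 0.147]
eef_rot: [0.543, 3.093, 0.001]
force: [0.6, 0.4, -2.7]
opening: 0.0135
grip_force: 40.0
```

play_rows --commands '[[[0,0,0],0],[[0,0,0],0],[[0,0,0],0],[[0,0,0],0],[[0,0,0],0],[[0,0,0],0],[[0,0,0],0],[[0,0,0],0]]' --hand 60

```text
time_s: 15.0
ee_pos: [0.5291, 0.2132, 0.1466]
eef_rot: [0.544, 3.094, -0.0]
force: [0.7, -0.3, -0.1]
opening: 0.0588
grip_force: 0.0
```

play_rows --commands '[[[0,0,15],0],[[0,0,40],0],[[0,0,70],0],[[0,0,90],0],[[0,0,90],-0.1]]'

```text
time_s: 15.42
ee_pos: [0.5308, 0.2137, 0.2408]
eef_rot: [0.695, 3.059, 0.006]
force: [-0.8, 0.4, -0.3]
opening: 0.0599
grip_force: 0.0
```

play_rows --commands '[[[-10,-28,0],-0.1],[[-22,-62,0],-0.22],[[-34,-96,0],-0.34],[[-46,-130,0],-0.46],[[-56,-155,0],-0.58],[[-58,-160,0],-0.68],[[-58,-160,0],-0.766],[[-58,-160,0],-0.766]]'

```text
time_s: 16.08
ee_pos: [0.471, 0.0525, 0.2369]
eef_rot: [1.798, 2.576, 0.0]
force: [-0.0, -0.2, 0.0]
opening: 0.0599
grip_force: 0.0
```

Run:
```python
from fit import *
np.set_printoptions(precision=4,suppress=True)
S=ctrl.grab_frame("side");T=ctrl.grab_frame("top")
s=ctrl.state();r=s["eef_rot"];print(s["ee_pos"],r,s["opening"],s["force"],"tool y",(2*np.arctan2(r[1],r[0])-np.pi/2))
f=lambda p,u,v:cv2.resize(p["color"][v:v+80,u:u+80,::-1],(400,400),interpolation=cv2.INTER_CUBIC)
cv2.imwrite("pics/g4.png",np.hstack([f(T,250,150),f(S,260,145)]))
for n in("recess_mouth","cartridge_center","dial_grip"):
  for p in(S,T):print(n,[(x["uv"],x["conf"]) for x in ctrl.tip_of(n,p)])
c=[.529,.213,.118]
print("cart expected S",proj(S,c),proj(T,c),"dial",proj(S,[.471,.0535,.143]))
```

```text
[0.4712 0.0535 0.2367] [1.7869 2.5836 0.0003] 0.06019557712708491 [ 0.4743  0.738  -0.5498] tool y 0.36059439868958987
recess_mouth [([297.3, 169.9], 0.8)]
recess_mouth [([279.9, 194.4], 0.56), ([169.0, 228.2], 0.22)]
cartridge_center [([297.7, 173.2], 0.53), ([297.9, 211.9], 0.38)]
cartridge_center [([279.3, 194.7], 0.96), ([411.0, 224.8], 0.19)]
dial_grip [([299.5, 196.9], 0.81)]
dial_grip []
cart expected S [np.float64(298.2759184218781), np.float64(170.40458603267476)] [np.float64(279.4794324772139), np.float64(196.2037249466905)] dial [np.float64(299.3535343420922), np.float64(196.97934451390933)]
```

View pics/g4.png

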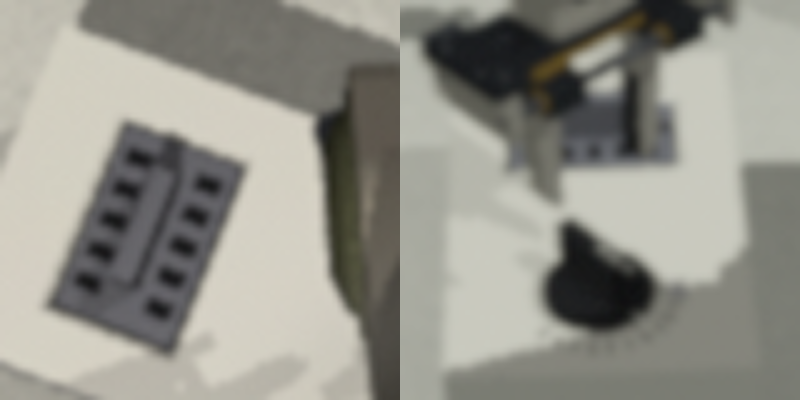

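The cartridge lies flush in the recess. The gripper is centred over the dial with its closing line across the bar (tool y = 0.36), so I'll go down and grip.

play_rows --commands '[[[0,0,-20],0],[[0,0,-45],0],[[0,0,-62],0],[[0,0,-72],0],[[0,0,-78],0],[[0,0,-80],0],[[0,0,-80],0]]'

```text
time_s: 17.07
ee_pos: [0.4712, 0.0531, 0.1564]
eef_rot: [-1.791, -2.581, 0.001]
force: [-0.4, 0.1, 0.2]
opening: 0.0601
grip_force: 0.0
```

play_rows --commands '[[[0,0,0],0],[[0,0,0],0],[[0,0,0],0],[[0,0,0],0],[[0,0,0],0],[[0,0,0],0],[[0,0,0],0],[[0,0,0],0]]' --hand 0 --grip_force 20

```text
time_s: 17.73
ee_pos: [0.4719, 0.0534, 0.1568]
eef_rot: [1.791, 2.58, 0.002]
force: [2.5, -0.7, 0.4]
opening: 0.0143
grip_force: 19.7
```

play_rows --commands '[[[0,0,0],0],[[0,0,0],0],[[0,0,0],0],[[0,0,0],0]]'

```text
time_s: 18.07
ee_pos: [0.4719, 0.0534, 0.1568]
eef_rot: [1.791, 2.58, 0.002]
force: [3.3, 2.2, -1.0]
opening: 0.0141
grip_force: 19.7
```

Gripped with low side force. I'll turn counter-clockwise by 0.8 and then creep to the stop.

play_rows --commands '[[[0,0,0],0.1],[[0,0,0],0.2],[[0,0,0],0.31],[[0,0,0],0.42],[[0,0,0],0.53],[[0,0,0],0.64],[[0,0,0],0.74],[[0,0,0],0.8]]'

```text
time_s: 18.73
ee_pos: [0.4722, 0.0537, 0.1568]
eef_rot: [0.636, 3.075, 0.002]
force: [4.7, 2.9, -2.6]
opening: 0.0138
grip_force: 19.7
```

Run:
```python
from h import *
s=ctrl.state();r=s["eef_rot"];print(s["ee_pos"],s["force"],s["torque"],"tool y",(2*np.arctan2(r[1],r[0])-np.pi/2)%np.pi)
```

```text
[0.4721754  0.05367612 0.15678576] [ 4.7444517   2.89321954 -2.55084007] [ 0.57744116 -1.07863017 -0.03535212] tool y 1.1628822248783508
```

play_rows --commands '[[[0,0,0],0.02],[[0,0,0],0.04],[[0,0,0],0.055],[[0,0,0],0.07],[[0,0,0],0.08],[[0,0,0],0.09],[[0,0,0],0.09]]'

```text
time_s: 19.32
ee_pos: [0.4722, 0.0537, 0.1568]
eef_rot: [0.505, 3.099, 0.002]
force: [4.5, 3.6, -2.2]
opening: 0.0142
grip_force: 19.7
```

Run:
```python
from h import *
s=ctrl.state();r=s["eef_rot"];print(s["ee_pos"],s["force"],s["torque"],"tool y",(2*np.arctan2(r[1],r[0])-np.pi/2)%np.pi)
```

```text
[0.47217744 0.0537342  0.15678499] [ 4.4654533   3.566613   -2.22225344] [ 0.64041402 -1.06726222 -0.10469256] tool y 1.2480158957397767
```

play_rows --commands '[[[0,0,0],0.02],[[0,0,0],0.04],[[0,0,0],0.05],[[0,0,0],0.05]]'

```text
time_s: 19.65
ee_pos: [0.4722, 0.0537, 0.1568]
eef_rot: [0.429, 3.11, 0.002]
force: [4.5, 2.8, -2.0]
opening: 0.0142
grip_force: 20.9
```

Run:
```python
from h import *
s=ctrl.state();r=s["eef_rot"];print(s["ee_pos"],s["force"],s["torque"],"tool y",(2*np.arctan2(r[1],r[0])-np.pi/2)%np.pi)
```

```text
[0.472192   0.05367718 0.15677592] [ 4.50989507  2.79606977 -2.02092852] [ 0.6647708  -1.13691045 -0.48020687] tool y 1.2969026505830197
```

The torque jumped to -0.48 N m, so the dial is on its stop. I'll release in place and retreat.

play_rows --commands '[[[0,0,0],0],[[0,0,0],0],[[0,0,0],0],[[0,0,0],0],[[0,0,0],0],[[0,0,0],0],[[0,0,0],0],[[0,0,0],0]]' --hand 60

```text
time_s: 20.32
ee_pos: [0.471, 0.0531, 0.1566]
eef_rot: [-0.429, -3.112, 0.0]
force: [0.5, -0.2, 0.3]
opening: 0.0592
grip_force: 0.0
```

play_rows --commands '[[[0,0,15],0],[[0,0,40],0],[[0,0,75],0],[[0,0,110],0],[[10,20,130],0],[[20,50,140],0],[[30,85,140],0],[[40,120,140],0]]'

```text
time_s: 20.98
ee_pos: [0.5118, 0.1741, 0.298]
eef_rot: [0.431, 3.11, 0.002]
force: [0.6, -0.3, -0.6]
opening: 0.0596
grip_force: 0.0
```

play_rows --commands '[[[0,35,0],0],[[0,70,0],0],[[0,105,0],0],[[0,140,0],0],[[0,175,0],0],[[0,200,0],0],[[0,210,0],0],[[0,210,0],0]]'

```text
time_s: 21.65
ee_pos: [0.5101, 0.3857, 0.296]
eef_rot: [-0.423, -3.112, -0.001]
force: [0.2, 0.0, 0.4]
opening: 0.0601
grip_force: 0.0
```

Run:
```python
from fit import *
S=ctrl.grab_frame("side");T=ctrl.grab_frame("top")
print(ctrl.state()["ee_pos"],ctrl.state()["time_s"])
f=lambda p,u,v,w,h:cv2.resize(p["color"][v:v+h,u:u+w,::-1],(400,400*h//w),interpolation=cv2.INTER_CUBIC)
cv2.imwrite("pics/g5.png",np.hstack([f(T,300,180,80,80),f(S,265,145,80,80)]))
```

```text
[0.51124366 0.38174527 0.29625445] 21.75
```

View pics/g5.png

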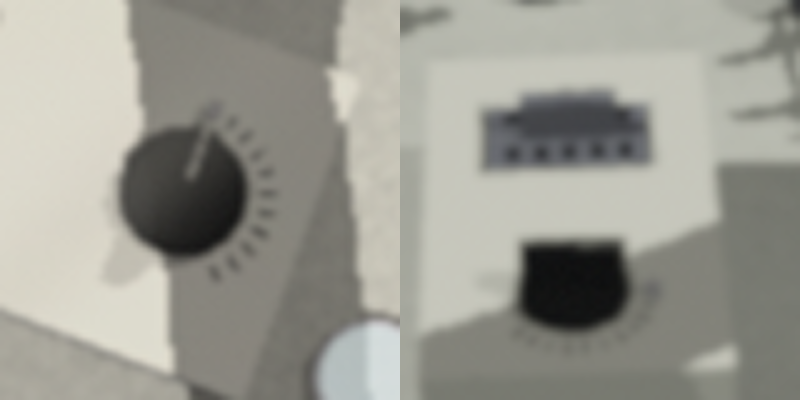

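The pointer now ends at the stop block at about (213,108), and the dial bar is parallel to the recess. The cartridge is still flush and the arm is clear, so I'm handing in.

```bash
python3 -c "
from rig import ctrl
print(ctrl.close_job())"
```

```text
the job is handed in; nothing more can be done
None
```

The oblong cartridge is pressed flush in the recess, the dial is back at its zero stop, nothing else on the shelf was touched, and the job was handed in at about 22 s.

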